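Slide the wax pan to the feeler zone

ROBOT

A 7-joint arm with a two-finger parallel gripper is mounted at the origin on the work surface. World frame = base frame: x ahead of the robot, y to its left, z up, the work surface at z = 0. Lengths are in m, angles in rad, forces in N, time in s.
With the tool pointing down it reaches from about 0.425 to 0.95 m from the base axis. Payload 4.7 kg.
Tool frame: the origin (TCP) lies between the finger pads; the fingertips stand 25 mm ahead of it and the grasp point (between the pads) lies 6 mm ahead of it; x points along the fingers, z is the direction in which the jaws open and shut, and the axes are right-handed (so a half turn about x gives the same grasp; the last joint's range is limited). The gripper opens to 85 mm and grips with 20 to 120 N. Pads are 22 mm wide; open, the fingers measure 114 mm over their backs; the gripper's body (76 mm by 85 mm) begins 54 mm behind the grasp point. The pads swing forward as they close: fully open they stand 13 mm farther back than shut.
Start: joints at [-1.222, 0.469, -0.049, 1.532, 0.024, 1.141, -0.082], TCP at [0.249, 0.627, 0.256] pointing down, gripper open.
Joint ranges: [-2.59, 2.59], [-0.33, 1.99], [-1.39, 1.29], [0.1, 2.45], [-1.04, 4.18], [0.21, 1.99], [-2.66, 2.66]. Speed limits (rad/s): [2.57, 2.57, 3.14, 3.14, 3.14, 3.14, 3.14].

INTERFACE

Orientations are given as a 3x3 rotation matrix whose columns are the frame's x, y, z axes.
In Python, from rig import * gives the robot as it stands. Calls block until the motion is done:
- movep(position, orientation): joint-space move of the TCP to a pose.
- move_l(position, attitude=None, feed=0.15, until_force=None): straight line of the TCP; attitude=None keeps the orientation; feed is the mean speed in m/s. With until_force (N) it stops when the force on the tool has changed by that much, and returns True; else False.
- move_joints(angles): joint-space move.
- command_gripper(opening, newtons=None): finger opening in m; newtons is the grip in N (None keeps the last); returns when the fingers have stopped.
- sleep(seconds).
- inverse_kinematics(position, orientation): joint angles nearest the present ones, or None.
- sense(): the state.
- camera(name): name is "scene" or "side" or "wrist"; returns (picture, depth): 400x640x3 uint8, red, green, blue; 400x640 float32, m along the optical axis (not along the pixel's ray), 0 where there is no reading.
- camera_params(name): a dict with "K" (3x3 intrinsics, pixels), "position" and "rotation" of the camera in the world; the wrist camera has in their place "tool_from_camera" (4x4, takes a point from camera to tool coordinates, whose origin is the TCP and whose axes are the tool frame's). Camera axes: x right, y down, z forward; pixel columns grow to the right and rows downward; lengths in m; the calibration is good to about 2 mm. The wrist camera is an equidistant fisheye: a pixel r from the principal point sees the ray r / f radians off the axis. A picture is of the moment at which its call begins: read the wrist's pose just before it. camera_params takes no time and is no camera call.
A pose or a line that the arm cannot do raises Unreachable and nothing moves.
- finish_job(): hands the job in, once; it reports no verdict.
The state is a dict: "time_s": time; "joint_pos": joint angles; "qd": joint speeds; "joint_efforts": joint torques, N m; "position": TCP position; "tcp_rot": TCP orientation; "wrist_force": force on the tool from outside, world axes, zero at the start; "ft_torque": the same for the moment, N m; "finger_gap": finger opening in m.
Only numpy, scipy, OpenCV 4.12 (cv2) and the standard library are available. Lean on these libraries where they do the work, as an engineer would, in place of code of your own. Each camera call takes 0.05 s, during which the arm holds its last target. There are 200 camera calls.

TASK

Move the small wax-warming saucepan to the other zone of the hotplate, the dark plate that has the temperature feeler behind it, sliding it on the surface all the way: do not lift or tip it. There push it back, with its handle pointing straight to the front of the hotplate, until the pan's wall presses lightly on the sprung tip of the feeler, never driving the tip to the end of its travel, and let go so that the tip stays in touch. Leave the pottery and the tools around it as they are, the cup on the hotplate included.

Things in the scene. Friction and masses are not known exactly. Their poses are not given: they have to be found in the camera images.
- pan: Open saucepan of bare aluminium, loose: straight round wall 120 mm across outside, 65 mm high, 3 mm thick; 0.45 to 0.8 kg. Origin: centre of the underside, z up. Its handle points along its own -x: a black bar 16 mm wide (y), 14 mm high, from 68 to 188 mm from the pan's axis, its middle 50 mm above the underside, free below. Sliding it takes roughly 2 to 6 N.
- pan_handle (a point): point in the middle of the handle's thickness, 120 mm from the pan's axis; a good place to pinch from above, across the handle. Axes as the pan's.
- pan_handle_end (a point): middle of the free end of the handle, 188 mm from the pan's axis. Axes as the pan's.
- hob: Hotplate, fixed: flat steel top 360 mm deep (x) by 460 mm wide (y), its surface 30 mm above the origin, which lies on the table. In its frame the top spans x -160 to 200 and y -230 to 230 mm; -x is its front. Two dark flush zones, 156 mm wide, x -150 to 170 mm, are centred on y = -130 and y = 130 mm. The pan starts on the zone without the feeler.
- feeler: Temperature feeler, fixed at the rear of one zone: aluminium block 50 (x) x 70 (y) x 50 mm high. Origin on the hotplate's surface, 70 mm in front of (-x from) the block's middle. Axes parallel to the hotplate's; its y = 0 is the zone's middle line. A level rod 35 mm above the surface points along its -x (to the front) and ends in a sprung round tip 26 mm across.
- feeler_root (a point): fixed point on the rod's middle line, on the block's front face (x 45, z 35 mm in the feeler's frame). How far the rod was pulled out is not reported: the untouched tip's face lies anywhere from 75 to 121 mm in front of this point (along -x), to be seen or felt. The tip gives way 16 mm, its spring rising evenly from 0.8 N at first touch to 5 N; then it is solid.
- plain: Plain stand on the rear of the other zone: the same aluminium block as the feeler's, but with no rod, and its origin likewise 70 mm in front of the block's middle, on the surface. Fixed.
- cup: small bisque cup, 56 mm across, 50 mm high, standing on the hotplate between the zones, towards the rear: the pan must pass in front of it. Origin: centre of the underside. Leave alone.
- flask: bisque sake flask, 72 mm across, 140 mm high, on the table. Origin: centre of the underside. Leave alone.
- bowl: clay bowl 120 mm across, 50 mm high, on the table. Origin: centre of the underside. Leave alone.
- basin: white plastic basin 200 mm across, 70 mm high, on the table. Origin: centre of the underside. Leave alone.
- brush: brush 200 mm long lying on the table along its x. Leave alone.
- bat: round wooden throwing bat, 140 mm across, 15 mm thick, on the table. Origin: centre of the underside. Leave alone.
- dish: small clay dish, 90 mm across, 35 mm high, on the bat. Origin: centre of the underside. Leave alone.

How it is judged:
By the outcome, as a careful person would: the job done as asked, in the order asked, and still so for the second after the job is handed in, with the robot touching nothing.
It also fails if it takes over 72 s, if anything falls off the work surface, if the arm or the gripper's body presses on something with over 40 N, if the wrist force passes 120 N, or if a joint passes its speed limit or range.

## Working session

There is one attempt and no reset: what is moved stays moved. The work goes in short steps, each a Python script; the robot and the scene stay as the last script left them, time stands still between calls to the robot, and variables do not carry over. Pictures are saved under pics/ and viewed, about 8 in all and at most 12, crops included, and the job is handed in when it is done.

```bash
mkdir -p pics; ls
python3 - <<'E'
from rig import *
import cv2, numpy as np
for n in ("scene","side"):
    im,d=camera(n); cv2.imwrite(f"pics/{n}0.png",im[:,:,::-1]); np.savez(f"{n}0.npz",im=im,d=d)
    p=camera_params(n); print(n,p)
s=sense(); print(s['time_s'],s['position'],s['tcp_rot'],s['finger_gap'])
print(camera_params("wrist"))
E
```

```text
pics
scene {'K': array([[476.50562395,   0.        , 319.30479797],
       [  0.        , 476.50562395, 194.37413407],
       [  0.        ,   0.        ,   1.        ]]), 'position': array([1.47075978, 0.48663639, 1.1445637 ]), 'rotation': array([[-0.48601801,  0.61091074, -0.62495965],
       [ 0.87368883,  0.35707765, -0.33039882],
       [ 0.02131493, -0.70660004, -0.70729206]])}
side {'K': array([[513.5155506 ,   0.        , 323.32943254],
       [  0.        , 513.5155506 , 194.52366127],
       [  0.        ,   0.        ,   1.        ]]), 'position': array([-0.27708782, -0.98262633,  1.09505459]), 'rotation': array([[ 0.7774969 , -0.38791486,  0.49499559],
       [-0.62860877, -0.50277054,  0.59335722],
       [ 0.01869712, -0.77249197, -0.63474922]])}
0.1 [0.24880735 0.62696095 0.25534761] [[-6.15353842e-04 -9.29473036e-01  3.68889545e-01]
 [-1.66275555e-03  3.68890056e-01  9.29471550e-01]
 [-9.99998428e-01 -4.14192484e-05 -1.77248436e-03]] 0.08530569787590164
{'K': array([[309.70691629,   0.        , 313.9508265 ],
       [  0.        , 309.70691629, 200.72501601],
       [  0.        ,   0.        ,   1.        ]]), 'tool_from_camera': array([[ 2.74031668e-05, -2.61907571e-01,  9.65092961e-01,
        -1.17850678e-01],
       [ 9.23388749e-04, -9.65092543e-01, -2.61907484e-01,
         6.60756759e-02],
       [ 9.99999573e-01,  8.98333076e-04,  2.15395912e-04,
        -5.20067784e-04],
       [ 0.00000000e+00,  0.00000000e+00,  0.00000000e+00,
         1.00000000e+00]])}
```

View pics/scene0.png

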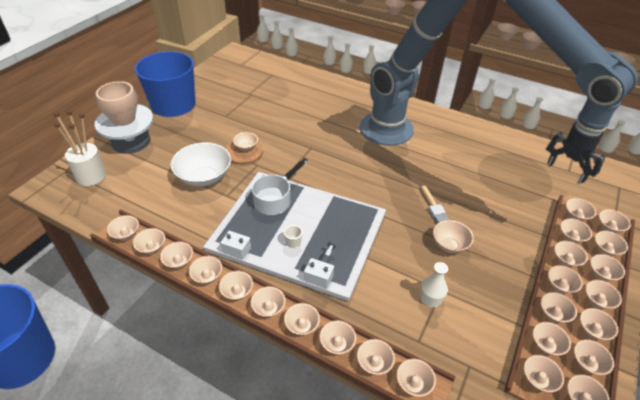

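View pics/side0.png

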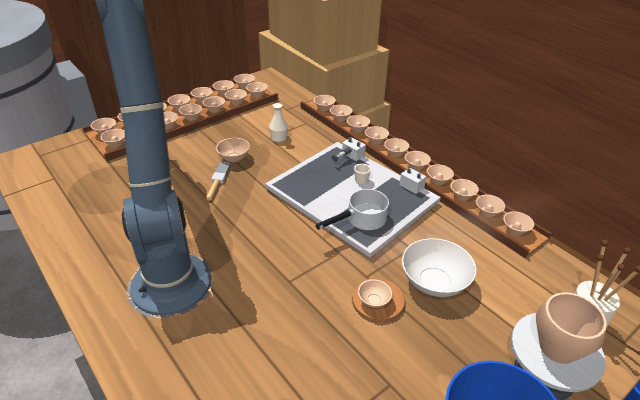

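Both views show the hotplate (scene: corners about (258,175), (385,208), (345,297), (208,250)). The pan is on the right-hand zone at (270,193), the feeler is on the left zone at (325,255), and the cup is between the zones at (293,236). The front faces the robot.

```bash
cat > h.py <<'E'
import numpy as np, cv2
from rig import *
def cloud(n,d,p=None):
    p=p or camera_params(n); K=p["K"]; v,u=np.indices(d.shape)
    c=np.stack([(u-K[0,2])/K[0,0]*d,(v-K[1,2])/K[1,1]*d,d],-1)
    return c@p["rotation"].T+p["position"]
def circ(P):
    A=np.c_[2*P,np.ones(len(P))]; s=np.linalg.lstsq(A,(P**2).sum(1),rcond=None)[0]
    return s[:2],np.sqrt(s[2]+s[:2]@s[:2])
E
python3 - <<'E'
from h import *
for n in ("scene","side"):
    z=np.load(n+"0.npz"); im,d=z["im"],z["d"]; P=cloud(n,d)
    val=im.max(-1).astype(int); sat=val-im.min(-1)
    dark=(val<110)&(sat<30)&(abs(P[...,2]-.03)<.008)&(d>0)&(P[...,0]>.35)&(P[...,0]<1.1)&(abs(P[...,1])<.45)
    nl,L,st,_=cv2.connectedComponentsWithStats(cv2.morphologyEx(dark.astype(np.uint8),cv2.MORPH_OPEN,np.ones((3,3))))
    print(n)
    for i in range(1,nl):
        if st[i,4]>400:
            r=cv2.minAreaRect(P[L==i][:,:2].astype(np.float32)*1000); print(" zone",r,cv2.boxPoints(r).round().tolist())
    X=P[...,0];Y=P[...,1];Z=P[...,2]; box=(d>0)&(X>.4)&(X<1.05)&(abs(Y)<.4)
    # hob-top things
    m=(box&(Z>.045)&(Z<.13)).astype(np.uint8); nl,L,st,ce=cv2.connectedComponentsWithStats(m)
    for i in range(1,nl):
        if st[i,4]>40:
            Q=P[L==i]; print(" obj",ce[i].round(),st[i,4],"min",Q.min(0).round(3),"max",Q.max(0).round(3),"rgb",np.median(im[L==i],0))
    h=box&(val<60)&(Z>.06)&(Z<.105); Q=P[h]
    print(" dark high",len(Q))
    nl,L,st,ce=cv2.connectedComponentsWithStats(h.astype(np.uint8))
    for i in range(1,nl):
        if st[i,4]>8: Q=P[L==i]; print("  ",ce[i],len(Q),Q.mean(0).round(3),Q.min(0).round(3),Q.max(0).round(3),cv2.fitLine(Q[:,:2].astype(np.float32),2,0,.01,.01).ravel())
    r=box&(Z>.085)&(Z<.105)&(sat<25)&(val>90)
    print(" rim",r.sum(),circ(P[r][:,:2]) if r.sum()>5 else 0)
E
python3 -c "
import cv2
a=cv2.imread('pics/scene0.png')[160:310,195:395]; b=cv2.imread('pics/side0.png')[130:260,260:445]
b=cv2.resize(b,(200,150));cv2.imwrite('pics/crop1.png',cv2.resize(cv2.hconcat([a,b]),(800,300),interpolation=cv2.INTER_CUBIC))"
```

```text
scene
 obj [216. 172.] 181 min [ 0.498 -0.4    0.045] max [ 0.671 -0.343  0.073] rgb [173. 172. 168.]
 obj [275. 189.] 1000 min [ 0.405 -0.212  0.045] max [ 0.653 -0.091  0.1  ] rgb [161. 166. 168.]
 obj [439. 232.] 61 min [0.401 0.348 0.045] max [0.508 0.399 0.054] rgb [227. 197. 170.]
 obj [293. 234.] 287 min [ 0.674 -0.03   0.045] max [0.731 0.024 0.083] rgb [211. 206. 190.]
 obj [155. 232.] 88 min [ 0.877 -0.399  0.045] max [ 0.91  -0.326  0.056] rgb [229.5 199.  172. ]
 obj [235. 243.] 515 min [ 0.782 -0.168  0.045] max [ 0.843 -0.092  0.093] rgb [204. 210. 213.]
 obj [144. 247.] 69 min [ 0.907 -0.399  0.045] max [ 0.966 -0.318  0.058] rgb [224. 190. 163.]
 obj [175. 252.] 213 min [ 0.877 -0.305  0.045] max [ 0.967 -0.214  0.057] rgb [231. 201. 172.]
 obj [320. 268.] 716 min [0.677 0.089 0.045] max [0.81  0.164 0.095] rgb [186.  191.5 196. ]
 obj [204. 266.] 228 min [ 0.877 -0.201  0.045] max [ 0.967 -0.112  0.059] rgb [230. 200. 171.]
 obj [235. 282.] 233 min [ 0.876 -0.098  0.045] max [ 0.966 -0.006  0.058] rgb [230. 201. 172.]
 obj [424. 283.] 57 min [0.65  0.386 0.046] max [
[... 1702 characters left out ...]
0.879 -0.308  0.045] max [ 0.976 -0.216  0.062] rgb [229. 187. 156.]
 obj [362. 209.] 1243 min [ 0.404 -0.22   0.045] max [ 0.654 -0.095  0.102] rgb [142. 143. 146.]
 obj [490. 201.] 180 min [ 0.877 -0.4    0.045] max [ 0.969 -0.32   0.06 ] rgb [230. 188. 156.]
 obj [422. 247.] 457 min [ 0.498 -0.4    0.045] max [ 0.673 -0.348  0.076] rgb [198. 189. 182.]
 obj [377. 282.] 68 min [ 0.401 -0.4    0.045] max [ 0.435 -0.358  0.055] rgb [227.5 182.5 148. ]
 dark high 190
   [333.98895028 219.02762431] 181 [ 0.464 -0.147  0.086] [ 0.405 -0.159  0.074] [ 0.522 -0.132  0.093] [ 0.9931034  -0.11724199  0.46359432 -0.1465601 ]
 rim 376 (array([0.62979725, 0.027522  ]), np.float64(0.20550885669864874))
```

View pics/crop1.png

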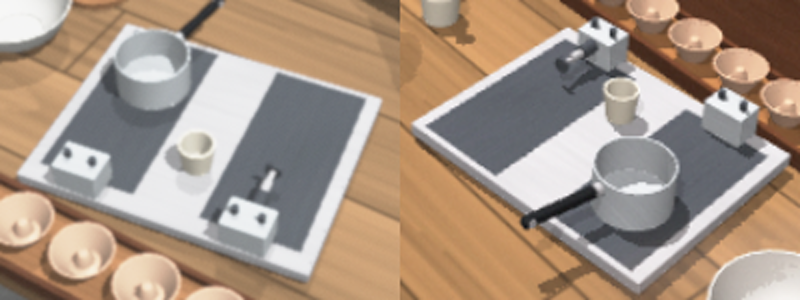

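The tip is a dark round head on a rod, with its face near x = 0.675. The pan's handle points towards the robot, slightly off to −y. Next I'll fit the hob yaw and the pan pose, then approach.

Run:
```python
from h import *
for n in ("scene","side"):
    z=np.load(n+"0.npz"); im,d=z["im"],z["d"]; P=cloud(n,d); X,Y,Z=P[...,0],P[...,1],P[...,2]
    val=im.max(-1).astype(int); sat=val-im.min(-1)
    box=(d>0)&(X>.4)&(X<.87)&(Y>-.3)&(Y<.3)
    m=cv2.morphologyEx((box&(Z>.022)&(Z<.04)).astype(np.uint8),cv2.MORPH_OPEN,np.ones((3,3)))
    _,L,st,_=cv2.connectedComponentsWithStats(m); i=1+st[1:,4].argmax()
    H=P[L==i]; r=cv2.minAreaRect(H[:,:2].astype(np.float32)*1000); print(n,"hob",r,cv2.boxPoints(r).round().tolist(),"z",np.median(H[:,2]))
    zz=(m>0)&(val<115); _,L,st,_=cv2.connectedComponentsWithStats(zz.astype(np.uint8))
    for i in range(1,len(st)):
        if st[i,4]>300: r=cv2.minAreaRect(P[L==i][:,:2].astype(np.float32)*1000); print(" zone",r)
    rim=box&(Z>.089)&(Z<.102)&(X>.515)&(X<.68)&(Y<-.06)&(val>80); print(" rim",rim.sum(),circ(P[rim][:,:2]))
    hd=P[box&(Z>.07)&(Z<.1)&(X<.52)&(Y<-.1)&(Y>-.2)&(val<100)]; print(" handle",cv2.minAreaRect(hd[:,:2].astype(np.float32)*1000),hd[:,2].max())
    f=P[box&(Z>.05)&(Z<.09)&(Y>.07)&(Y<.2)&(X>.64)&(X<.745)]; 
    print(" feeler rod: x",np.sort(f[:,0])[:6].round(4),"tip y",f[f[:,0]<.69][:,1].min(),f[f[:,0]<.69][:,1].max())
    for nm,c in (("feelblk",.125),("plain",-.13)):
        b=P[box&(Z>.07)&(Z<.085)&(X>.75)&(abs(Y-c)<.06)]; print(" ",nm,cv2.minAreaRect(b[:,:2].astype(np.float32)*1000))
```

```text
scene hob ((642.088623046875, -22.237838745117188), (365.8224182128906, 461.37811279296875), 7.471622467041016) [[431.0, 183.0], [491.0, -275.0], [853.0, -227.0], [793.0, 230.0]] z 0.028864715409210984
 zone ((641.5172729492188, -160.74594116210938), (159.3830108642578, 100.54608154296875), 87.76445770263672)
 rim 144 (array([ 0.59189358, -0.15223363]), np.float64(0.058318656141206626))
 handle ((463.1148376464844, -138.37451171875), (18.79070472717285, 109.84954833984375), 84.51768493652344) 0.09213064608281374
 feeler rod: x [0.6771 0.6771 0.6774 0.6778 0.6781 0.6784] tip y 0.103176830834869 0.12612218382938406
  feelblk ((779.670654296875, 126.6793212890625), (53.41393280029297, 71.2357406616211), 7.203874588012695)
  plain ((813.1636352539062, -129.2333984375), (56.60972595214844, 71.89227294921875), 9.836941719055176)
side hob ((654.46630859375, -22.989654541015625), (392.1391906738281, 466.8805847167969), 7.418514728546143) [[430.0, 183.0], [490.0, -280.0], [879.0, -229.0], [819.0, 234.0]] z 0.03162094366598467
 zone ((618.0277099609375, 103.72134399414062), (323.4671936035156, 156.6222381591797), 6.854893207550049)
 zone ((649.6712646484375, -156.56192016601562), (321.7283020019531, 155.03720092773438), 9.057271957397461)
 rim 225 (array([ 0.59040119, -0.15667073]), np.float64(0.05853177797944421))
 handle ((461.7699890136719, -145.0009765625), (19.876850128173828, 116.86506652832031), 84.20134735107422) 0.092987013589511
 feeler rod: x [0.6744 0.6758 0.6765 0.6768 0.6772 0.6774] tip y 0.09902689237851758 0.12386206387749299
  feelblk ((780.3614501953125, 122.14151000976562), (60.83656311035156, 74.19171905517578), 10.36389446258545)
  plain ((812.3618774414062, -135.93521118164062), (58.678043365478516, 74.07679748535156), 7.0031867027282715)
```

```bash
cat >> h.py <<'E'
HO=np.array([.622,-.0248]); HY=np.deg2rad(7.4)
def hob(x,y): c,s=np.cos(HY),np.sin(HY); return HO+[c*x-s*y,s*x+c*y]
def tohob(p): c,s=np.cos(HY),np.sin(HY); d=np.asarray(p)[...,:2]-HO; return np.stack([c*d[...,0]+s*d[...,1],-s*d[...,0]+c*d[...,1]],-1)
def R(yaw):  # tool down, jaws across a handle lying along yaw
    z=np.array([-np.sin(yaw),np.cos(yaw),0]); x=np.array([0,0,-1.]); return np.c_[x,np.cross(z,x),z]
def hp(c,yaw,z): return np.array([c[0]-.12*np.cos(yaw),c[1]-.12*np.sin(yaw),z])
def wristcloud():
    s=sense(); im,d=camera("wrist"); p=camera_params("wrist"); K=p["K"]; T=p["tool_from_camera"]
    v,u=np.indices(d.shape); a=(u-K[0,2])/K[0,0]; b=(v-K[1,2])/K[1,1]; t=np.hypot(a,b)
    k=np.where(t>1e-6,np.tan(np.clip(t,0,1.5))/np.maximum(t,1e-9),1); c=np.stack([a*k*d,b*k*d,d],-1)
    q=c@T[:3,:3].T+T[:3,3]; return im,d,q@np.asarray(s["tcp_rot"]).T+s["position"]
E
python3 - <<'E'
from h import *
yaw=np.deg2rad(-5.7); p=hp((.591,-.1545),yaw,.23)
movep(p,R(yaw)); s=sense(); print(s["time_s"],s["position"],s["joint_pos"],s["wrist_force"])
im,d,P=wristcloud(); np.savez("w1.npz",im=im,d=d,P=P); cv2.imwrite("pics/w1.png",im[:,:,::-1])
X,Y,Z=P[...,0],P[...,1],P[...,2]; val=im.max(-1).astype(int)
ok=(d>0)&(abs(X-.6)<.25)&(abs(Y)<.3)
rim=ok&(Z>.09)&(Z<.1)&(X>.525)&(X<.67)&(Y<-.08)&(Y>-.23)&(val>80); print("rim",rim.sum(),circ(P[rim][:,:2]))
hd=P[ok&(Z>.078)&(Z<.1)&(X<.51)&(X>.38)&(Y<-.1)&(Y>-.2)&(val<100)]; print("handle",len(hd),cv2.minAreaRect(hd[:,:2].astype(np.float32)*1000) if len(hd)>5 else 0)
f=P[ok&(Z>.05)&(Z<.09)&(Y>.07)&(Y<.18)&(X>.64)&(X<.745)]
if len(f): g=tohob(f); print("tip hob x",np.sort(g[:,0])[:8].round(4),"lat",g[g[:,0]<.085][:,1].min(),g[g[:,0]<.085][:,1].max())
E
```

```text
2.925 [ 0.47200291 -0.1418697   0.22997038] [-0.39908061  0.22943693  0.7145704   2.01748972 -0.18339339  0.95743838
  1.88146824] [ 0.12499051 -0.43742895 -0.4510403 ]
rim 877 (array([ 0.5886562 , -0.15395563]), np.float64(0.05783174004160969))
handle 2011 ((457.0189208984375, -140.26377868652344), (15.094775199890137, 106.87254333496094), 84.05573272705078)Traceback (most recent call last):
  File "<stdin>", line 10, in <module>
    return umr_minimum(a, axis, None, out, keepdims, initial, where)
ValueError: zero-size array to reduction operation minimum which has no identity
```

View pics/w1.png

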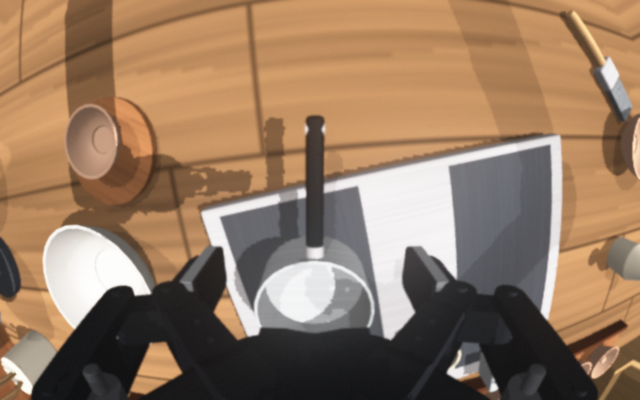

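Wrist view: the handle runs vertically at column 315, between the open fingers, so the alignment is good. I'll go down, grip lightly, and slide.

Run:
```python
from h import *
yaw=np.deg2rad(-5.9); x,y=.4712,-.1418
print(move_l([x,y,.14],R(yaw),feed=.15), move_l([x,y,.0865],feed=.08,until_force=4))
f0=sense()["wrist_force"]; print(f0)
command_gripper(.012,25)
s=sense(); print(s["time_s"],s["position"],s["finger_gap"],s["wrist_force"]-f0,s["ft_torque"])
im,d=camera("side"); cv2.imwrite("pics/s1.png",cv2.resize(im[120:270,240:460,::-1],None,fx=3,fy=3))
```

```text
False False
[0.15253207 1.00311863 0.5238606 ]
5.175 [ 0.47126541 -0.1417375   0.08671687] 0.015581454898248222 [-0.52840595 -0.86681186  3.10539345] [0.08527557 0.16022055 0.0698741 ]
```

View pics/s1.png

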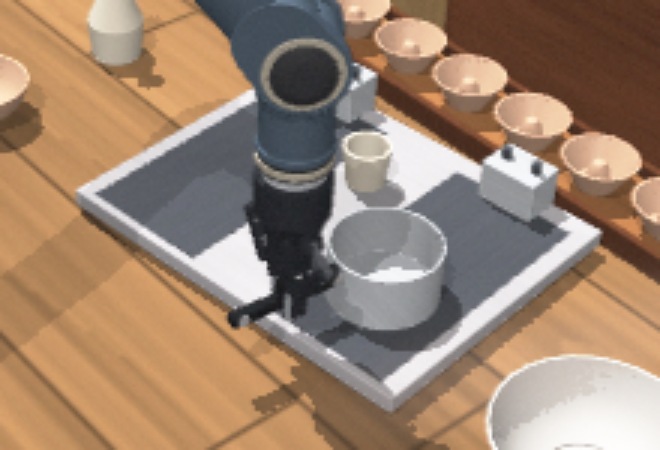

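Run:
```python
from h import *
y0=np.deg2rad(-5.9)
c0=np.array([-.0478,-.1242]); c1=np.array([-.044,.129])
for t in np.linspace(0,1,6)[1:]:
    yaw=y0+(HY-y0)*t; c=hob(*(c0+(c1-c0)*t)); move_l(hp(c,yaw,.0865),R(yaw),feed=.06)
    s=sense(); print(s["time_s"],s["position"].round(4),s["wrist_force"].round(1),s["finger_gap"].round(4))
for n in ("scene","side"):
    im,d=camera(n); np.savez(n+"1.npz",im=im,d=d); P=cloud(n,d); X,Y,Z=P[...,0],P[...,1],P[...,2]
    val=im.max(-1).astype(int); box=(d>0)&(X>.4)&(X<.87)&(Y>-.02)&(Y<.24); H=tohob(P)
    rim=box&(Z>.089)&(Z<.102)&(X<.65)&(X>.5)&(val>80); c,r=circ(P[rim][:,:2]); print(n,"rim",rim.sum(),c,r,"hob",tohob(c))
    t=box&(Z>.05)&(Z<.085)&(H[...,0]>.05)&(H[...,0]<.1)&(abs(H[...,1]-.13)<.03); g=H[t]; print(" tip",len(g),np.sort(g[:,0])[:6].round(4),np.percentile(g[:,1],[2,98]))
    b=box&(H[...,0]>.13)&(Z>.055); g=H[b]; print(" block",np.percentile(g[:,0],[1,99]),np.percentile(g[:,1],[1,99]))
    cv2.imwrite(f"pics/{n}1.png",im[:,:,::-1])
a=cv2.imread("pics/scene1.png")[160:310,195:395]; b=cv2.imread("pics/side1.png")[120:270,250:450]
cv2.imwrite("pics/crop2.png",cv2.resize(cv2.hconcat([a,b]),(800,300),interpolation=cv2.INTER_CUBIC))
```

```text
Traceback (most recent call last):
AttributeError: 'float' object has no attribute 'round'
```

Only the print failed, after the first segment (t = 0.2). I'll continue from there.

```bash
cat > look.py <<'E'
from h import *
def look(tag):
  for n in ("scene","side"):
    im,d=camera(n); P=cloud(n,d); X,Y,Z=P[...,0],P[...,1],P[...,2]
    val=im.max(-1).astype(int); box=(d>0)&(X>.4)&(X<.87)&(Y>-.02)&(Y<.24); H=tohob(P)
    rim=box&(Z>.089)&(Z<.102)&(H[...,0]<.075)&(H[...,0]>-.12)&(abs(H[...,1]-.13)<.08)&(val>80); c,r=circ(P[rim][:,:2]); print(n,"rim",rim.sum(),c,r,"hob",tohob(c))
    t=box&(Z>.05)&(Z<.085)&(H[...,0]>.05)&(H[...,0]<.1)&(abs(H[...,1]-.13)<.03); g=H[t]; print(" tip",len(g),np.sort(g[:,0])[:6].round(4),np.percentile(g[:,1],[2,98]) if len(g) else 0)
    b=box&(H[...,0]>.13)&(Z>.055); g=H[b]; print(" block",np.percentile(g[:,0],[1,99]),np.percentile(g[:,1],[1,99]))
    hd=box&(Z>.075)&(Z<.095)&(H[...,0]<-.05)&(val<100); print(" handle",hd.sum(),cv2.minAreaRect(P[hd][:,:2].astype(np.float32)*1000) if hd.sum()>5 else 0)
    cv2.imwrite(f"pics/{n}{tag}.png",im[:,:,::-1])
  a=cv2.imread(f"pics/scene{tag}.png")[160:310,195:395]; b=cv2.imread(f"pics/side{tag}.png")[120:270,250:450]
  cv2.imwrite(f"pics/crop{tag}.png",cv2.resize(cv2.hconcat([a,b]),(800,300),interpolation=cv2.INTER_CUBIC))
E
python3 - <<'E'
from look import *
y0=np.deg2rad(-5.9)
c0=np.array([-.0478,-.1242]); c1=np.array([-.044,.129])
def rep(): s=sense(); print(round(s["time_s"],2),s["position"].round(4),s["wrist_force"].round(1),s["ft_torque"].round(2),s["finger_gap"])
rep()
for t in np.linspace(0,1,6)[2:]:
    yaw=y0+(HY-y0)*t; c=hob(*(c0+(c1-c0)*t)); move_l(hp(c,yaw,.0865),R(yaw),feed=.06); rep()
look("2")
E
```

```text
6.12 [ 0.4653 -0.0967  0.0866] [ 1.2 -3.1  3. ] [-0.61 -0.27 -0.25] 0.015354981115949748
7.03 [ 0.4591 -0.0526  0.0866] [ 0.7 -4.   2.8] [-0.95 -0.25 -0.37] 0.015376073913192009
7.92 [ 0.4534 -0.0078  0.0865] [ 1.2 -4.7  4.1] [-0.99 -0.29 -0.39] 0.015268340441071435
8.82 [0.4478 0.0369 0.0865] [ 1.4 -4.9  3.9] [-1.06 -0.34 -0.39] 0.015305874480806624
9.72 [0.4424 0.0814 0.0865] [ 1.  -5.2  4.8] [-1.12 -0.38 -0.42] 0.015388759960667978
scene rim 156 [0.56265971 0.09675416] 0.0580960877268503 hob [-0.04319042  0.12818452]
 tip 54 [0.072  0.0726 0.073  0.0736 0.0739 0.074 ] [0.11945889 0.1412936 ]
 block [0.13297251 0.20206067] [0.09578245 0.16473125]
 handle 93 ((450.30181884765625, 82.17475891113281), (38.484920501708984, 63.86277770996094), 74.90099334716797)
side rim 161 [0.56162022 0.09229972] 0.05816348844766106 hob [-0.04479496  0.12390107]
 tip 42 [0.0699 0.0703 0.0705 0.0712 0.0713 0.0713] [0.11422747 0.13739113]
 block [0.13219231 0.20232652] [0.08735176 0.16143561]
 handle 104 ((468.7532653808594, 90.76461791992188), (144.8413848876953, 46.719058990478516), 23.922731399536133)
```

View pics/crop2.png

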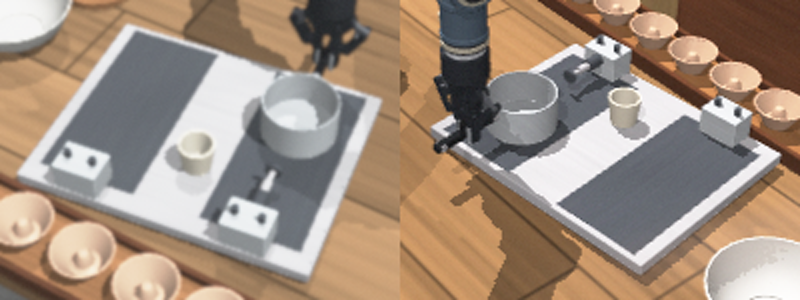

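The pan is on the feeler zone with about 55 mm left to the tip, and the cup is clear of it. The pan sits about 2 mm off the tip's lateral line, so I'll correct that while advancing, then feel for contact in 1 mm steps.

Run:
```python
from h import *
g=np.array([np.cos(HY),np.sin(HY),0]); F=[]
def go(hx,feed): move_l(hp(hob(hx,.131),HY,.0865),R(HY),feed=feed)
go(-.03,.05); go(0,.05)
for i,hx in enumerate(np.arange(.001,.0185,.001)):
    go(hx,.02); s=sense(); f=-s["wrist_force"]@g; F.append(f); print(round(s["time_s"],2),round(hx,4),tohob(s["position"]).round(4),round(f,2),s["wrist_force"].round(2))
    if i>4 and f-np.median(F[:5])>2.0: break
```

```text
11.26 0.001 [-0.1277  0.1323] 15.77 [-15.54  -2.78  14.97]
11.51 0.002 [-0.1277  0.1323] 17.41 [-17.22  -2.53  18.68]
11.76 0.003 [-0.1277  0.1323] 20.19 [-19.97  -3.02  21.22]
12.01 0.004 [-0.1277  0.1323] 22.55 [-22.4   -2.67  24.86]
12.26 0.005 [-0.1276  0.1323] 24.63 [-24.22  -4.73  27.13]
12.51 0.006 [-0.1242  0.1324] 16.34 [-16.2   -2.11  16.07]
12.76 0.007 [-0.1215  0.1325] 13.73 [-13.51  -2.56  13.29]
13.01 0.008 [-0.1215  0.1325] 17.25 [-17.1   -2.23  16.46]
13.26 0.009 [-0.1215  0.1325] 19.89 [-19.68  -2.86  19.6 ]
13.51 0.01 [-0.1215  0.1325] 21.59 [-21.29  -3.7   23.06]
13.76 0.011 [-0.1183  0.1325] 14.17 [-14.04  -1.94  13.47]
14.01 0.012 [-0.1166  0.1326] 13.99 [-13.89  -1.7   13.63]
14.26 0.013 [-0.1166  0.1326] 16.58 [-16.43  -2.21  17.64]
14.51 0.014 [-0.1166  0.1325] 20.36 [-20.03  -3.85  19.73]
14.76 0.015 [-0.1166  0.1326] 22.58 [-22.42  -2.68  23.23]
```

Stick-slip: the compliant arm presses the handle down by about 20 N and jams the pan, which has not yet reached the tip. I'll relax the forward push and then keep the vertical force small with z corrections.

```bash
cat > st.py <<'E'
from h import *
g=np.array([np.cos(HY),np.sin(HY),0])
def go(hx,z,feed=.02): move_l(hp(hob(hx,.131),HY,z),R(HY),feed=feed)
def rep(hx,z):
    s=sense(); f=-s["wrist_force"]@g; p=s["position"]; print(round(s["time_s"],2),"cmd",round(hx,4),round(z,4),"act",tohob(p).round(4),p[2].round(4),"push",round(f,1),"fz",round(s["wrist_force"][2],1),"ty",s["ft_torque"].round(2)); return f,s["wrist_force"][2],tohob(p)[0]+.12
E
python3 - <<'E'
from st import *
rep(.015,.0865)
for hx in (.012,.009,.006,.0035): go(hx,.0865); f,fz,_=rep(hx,.0865)
for z in (.087,.0875,.088):
    if fz<3: break
    go(.0035,z); f,fz,_=rep(.0035,z)
E
```

```text
14.76 cmd 0.015 0.0865 act [-0.1166  0.1326] 0.0847 push 22.6 fz 23.2 ty [-0.63  4.47 -0.01]
15.06 cmd 0.012 0.0865 act [-0.1166  0.1326] 0.0848 push 14.2 fz 14.3 ty [-0.55  3.04  0.05]
15.36 cmd 0.009 0.0865 act [-0.1166  0.1326] 0.085 push 6.6 fz 5.6 ty [-0.27  1.8  -0.01]
15.66 cmd 0.006 0.0865 act [-0.116   0.1323] 0.0858 push 4.5 fz 2.0 ty [0.2  1.3  0.02]
15.93 cmd 0.0035 0.0865 act [-0.1166  0.1313] 0.0862 push -0.5 fz -4.9 ty [0.31 0.35 0.2 ]
```

The pads slipped down the handle while it was jammed, and now they pull up slightly. I'll lower z until the vertical force is small and downward, then advance with z regulation.

```bash
python3 - <<'E'
from st import *
z=.0865; hx=.0035
for _ in range(6):
    z-=.0005; go(hx,z); f,fz,_a=rep(hx,z)
    if fz>1.5: break
E
python3 - <<'E'
from look import *
look("3")
E
```

```text
16.18 cmd 0.0035 0.086 act [-0.1166  0.1313] 0.086 push 2.3 fz -0.8 ty [0.46 0.73 0.18]
16.43 cmd 0.0035 0.0855 act [-0.1167  0.1313] 0.0858 push 4.2 fz 5.2 ty [0.47 1.05 0.22]
scene rim 176 [0.59947691 0.10779111] 0.061681226351100946 hob [-0.00525835  0.13438765]
 tip 185 [0.0513 0.0516 0.0525 0.0526 0.0527 0.0527] [0.10242202 0.15904662]
 block [0.13347737 0.20200233] [0.09561093 0.1646567 ]
 handle 99 ((497.8337707519531, 90.38761901855469), (39.34725570678711, 66.04252624511719), 75.98255920410156)
side rim 143 [0.60328191 0.10468359] 0.06009828439216627 hob [-0.00188528  0.13081595]
 tip 113 [0.0508 0.0509 0.051  0.0511 0.0511 0.0511] [0.10533056 0.15881985]
 block [0.13506985 0.20081715] [0.08889481 0.1618512 ]
 handle 133 ((483.28790283203125, 87.45738220214844), (46.03936767578125, 121.76240539550781), 82.05389404296875)
```

View pics/crop3.png

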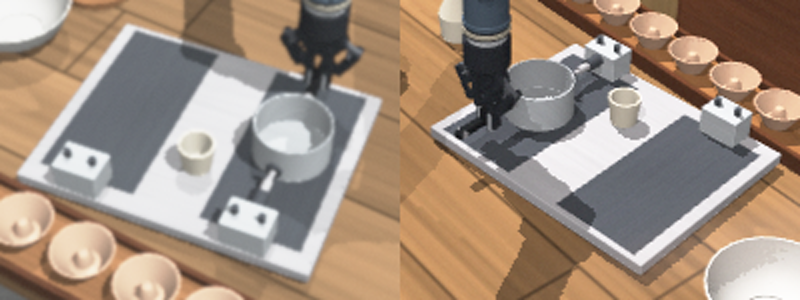

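```bash
sed -i 's/(H\[...,0\]<.075)/(H[...,0]<.045)/' look.py
cat >> st.py <<'E'
def adv(hx,z,end,step=.001):
    """advance by commands, holding the vertical force near +1 N"""
    while True:
        f,fz,a=rep(hx,z)
        if a>=end or f>12: return hx,z
        if abs(fz-1)>1.5: z+=np.clip((fz-1)/12000,-.0005,.0005)
        if -2<fz<5: hx+=step
        go(hx,z)
E
python3 - <<'E'
from st import *; from look import look
print(adv(.0035,.0855,.0085)); look("4")
E
```

```text
16.53 cmd 0.0035 0.0855 act [-0.1167  0.1313] 0.0858 push 3.7 fz 4.4 ty [0.5  1.04 0.23]
16.78 cmd 0.0045 0.0858 act [-0.1166  0.1314] 0.0859 push 6.0 fz 5.4 ty [0.46 1.42 0.13]
17.03 cmd 0.0045 0.0861 act [-0.116   0.1309] 0.086 push 3.7 fz 1.3 ty [0.29 1.04 0.18]
17.28 cmd 0.0055 0.0861 act [-0.1158  0.131 ] 0.086 push 6.9 fz 4.0 ty [0.29 1.49 0.21]
17.53 cmd 0.0065 0.0864 act [-0.1135  0.1305] 0.0861 push 1.9 fz -3.6 ty [0.07 0.68 0.05]
17.78 cmd 0.0065 0.086 act [-0.1134  0.1305] 0.0861 push 3.1 fz -0.3 ty [-0.2   0.77  0.12]
18.03 cmd 0.0075 0.086 act [-0.1134  0.1306] 0.086 push 5.7 fz 3.1 ty [-0.27  1.27  0.05]
18.28 cmd 0.0085 0.0862 act [-0.1115  0.1308] 0.0861 push 2.7 fz -2.5 ty [-0.24  0.74 -0.1 ]
(0.0085, np.float64(0.0861863985823761))
scene rim 121 [0.58870177 0.10625836] 0.05763710100632707 hob [-0.01614116  0.13425546]
 tip 170 [0.0561 0.0573 0.0575 0.0575 0.0582 0.0584] [0.10315084 0.15866872]
 block [0.1320396  0.20256573] [0.09556026 0.16474261]
 handle 105 ((500.21234130859375, 93.21849060058594), (37.836524963378906, 76.49864959716797), 81.71824645996094)
side rim 105 [0.59224314 0.10467132] 0.06028728934395215 hob [-0.01283369  0.13222553]
 tip 111 [0.0506 0.0508 0.0514 0.054  0.0551 0.0557] [0.10441632 0.15862025]
 block [0.13325927 0.20073172] [0.08781682 0.1598561 ]
 handle 133 ((491.0341796875, 81.09986877441406), (128.8011932373047, 37.671234130859375), 1.6608643531799316)
```

Run:
```python
import cv2
a=cv2.imread("pics/scene4.png")[195:300,295:395]; b=cv2.imread("pics/side4.png")[130:235,270:370]
cv2.imwrite("pics/c4.png",cv2.resize(cv2.hconcat([a,b]),(800,420),interpolation=cv2.INTER_CUBIC))
```

```text
(no output)
```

View pics/c4.png

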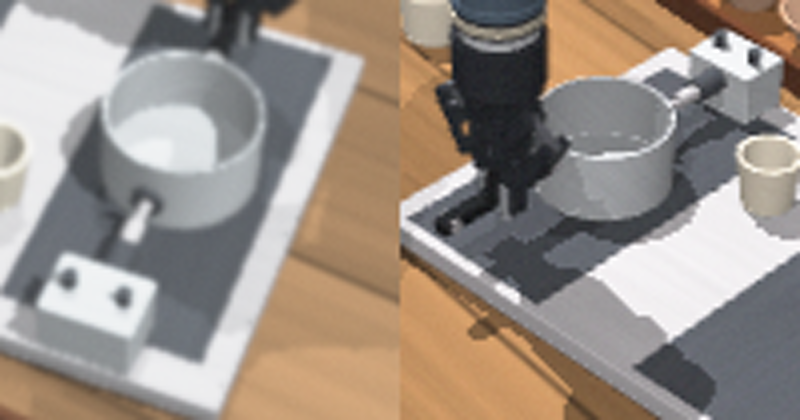

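Contact looks near: the tip at (145,198) in the left half is at the wall. My cut rim mask lost the rear arc, so I'll refit, excluding the gripper side, and also measure the handle end.

```bash
cat > m.py <<'E'
from h import *
def meas(quiet=False):
  out=[]
  for n in ("scene","side"):
    im,d=camera(n); P=cloud(n,d); Z=P[...,2]; H=tohob(P); val=im.max(-1).astype(int)
    base=(d>0)&(abs(H[...,1]-.13)<.085)
    m=base&(Z>.088)&(Z<.104)&(H[...,0]>-.035)&(H[...,0]<.09)&(val>80); Q=H[m]
    for _ in range(5): c,r=circ(Q); e=abs(np.hypot(*(Q-c).T)-r); Q=Q[e<max(2*np.median(e),.003)]
    c=np.array([np.median(Q[:,0]),0]) if len(Q)<10 else c
    hd=base&(Z>.06)&(Z<.1)&(H[...,0]<-.13)&(H[...,0]>-.26)&(abs(H[...,1]-.13)<.03)&(val<100); E=H[hd]
    out.append(c); print(n,"pan",c.round(4),round(r,4),len(Q),"handle end",np.sort(E[:,0])[:3].round(4),"lat",E[E[:,0]<-.145][:,1].mean().round(4) if len(E) else 0)
    t=base&(Z>.05)&(Z<.085)&(H[...,0]>.06)&(H[...,0]<.125)&(abs(H[...,1]-.13)<.02); 
    if t.any():
      T=H[t&(val<90)]; print("   dark tip/rod",len(T),np.percentile(T[:,0],[2,50,98]).round(4) if len(T) else 0, "all", np.percentile(H[t][:,1],[5,95]).round(4))
  return out
E
python3 -c "
from m import *
meas()"
```

```text
scene pan [0.0087 0.1317] 0.058 121 handle end [-0.1475 -0.1464 -0.1363] lat 0.1252
   dark tip/rod 9 [0.0753 0.0785 0.1174] all [0.1146 0.1473]
side pan [0.008  0.1273] 0.058 105 handle end [-0.1812 -0.1807 -0.1804] lat 0.1253
   dark tip/rod 9 [0.1186 0.1205 0.1245] all [0.115  0.1467]
```

Run:
```python
from st import *; from m import meas
print(adv(.0085,.0861,.0160,.0007)); meas()
```

```text
18.48 cmd 0.0085 0.0861 act [-0.1114  0.1308] 0.0861 push 2.0 fz -2.5 ty [-0.17  0.7  -0.02]
18.73 cmd 0.0085 0.0858 act [-0.1114  0.1309] 0.086 push 4.1 fz 1.8 ty [-0.29  0.99 -0.02]
18.98 cmd 0.0092 0.0858 act [-0.1114  0.1308] 0.086 push 5.0 fz 4.9 ty [-0.36  1.32 -0.04]
19.23 cmd 0.0099 0.0861 act [-0.1099  0.1311] 0.0861 push 2.0 fz -1.6 ty [-0.18  0.71 -0.05]
19.48 cmd 0.0106 0.0859 act [-0.1099  0.1311] 0.086 push 4.4 fz 2.6 ty [-0.24  1.19 -0.04]
19.73 cmd 0.0113 0.086 act [-0.1099  0.1311] 0.086 push 6.6 fz 4.3 ty [-0.29  1.49 -0.07]
19.98 cmd 0.012 0.0863 act [-0.1077  0.1312] 0.0862 push 1.2 fz -3.3 ty [-0.09  0.59 -0.02]
20.23 cmd 0.012 0.086 act [-0.1077  0.1311] 0.0861 push 1.9 fz -1.4 ty [-0.1   0.74 -0.03]
20.48 cmd 0.0127 0.0858 act [-0.1077  0.1311] 0.086 push 4.8 fz 3.7 ty [-0.04  1.27  0.  ]
20.73 cmd 0.0134 0.086 act [-0.1075  0.1311] 0.086 push 5.7 fz 3.8 ty [-0.1   1.42  0.02]
20.98 cmd 0.0141 0.0862 act [-0.1058  0.131 ] 0.0861 push 1.9 fz -2.1 ty [-0.07  0.82  0.01]
21.23 cmd 0.0141 0.086 act [-0.1059  0.131 ] 0.086 push 3.4 fz 0.8 ty [-0.04  0.96  0.01]
21.4
[... 508 characters left out ...]
 4.4 ty [-0.23  1.93  0.05]
22.98 cmd 0.0183 0.0863 act [-0.1015  0.131 ] 0.0861 push 2.6 fz -4.0 ty [-0.05  0.81 -0.01]
(0.01829999999999999, np.float64(0.08632608986689272))
scene pan [0.0186 0.1321] 0.058 141 handle end [-0.1395 -0.1353] lat nan
   dark tip/rod 9 [0.0782 0.0802 0.118 ] all [0.1141 0.1479]
side pan [0.0172 0.1273] 0.0576 118 handle end [-0.1718 -0.1709 -0.1702] lat 0.1261
   dark tip/rod 10 [0.1124 0.1202 0.1237] all [0.1149 0.1459]m.py:11: RuntimeWarning: Mean of empty slice.
  out.append(c); print(n,"pan",c.round(4),round(r,4),len(Q),"handle end",np.sort(E[:,0])[:3].round(4),"lat",E[E[:,0]<-.145][:,1].mean().round(4) if len(E) else 0)
  ret = ret.dtype.type(ret / rcount)
```

Slip thresholds rose from about 6.4 to 8.4 N and the dark tip moved back about 3 mm. The pan wall is about 6 mm past the untouched tip face. I'll relax the forces and let go.

Run:
```python
from st import *; from m import meas
go(.0180,.0860); rep(.018,.0860)
command_gripper(.05); rep(.018,.086)
s=sense(); p=s["position"].copy(); p[2]=.20; move_l(p,feed=.15)
p=p+[-.02,.0,.08]; 
s=sense(); print(s["time_s"],s["wrist_force"])
from look import look; look("5"); meas()
a=cv2.imread("pics/scene5.png")[195:300,295:395]; b=cv2.imread("pics/side5.png")[130:235,270:370]
cv2.imwrite("pics/c5.png",cv2.resize(cv2.hconcat([a,b]),(800,420),interpolation=cv2.INTER_CUBIC))
im,d,P=wristcloud(); val=im.max(-1); H=tohob(P)
hd=(d>0)&(P[...,2]>.078)&(P[...,2]<.1)&(H[...,0]<-.06)&(H[...,0]>-.19)&(abs(H[...,1]-.13)<.03)&(val<100); E=H[hd]
print("wrist handle hob frame",len(E),cv2.minAreaRect(E.astype(np.float32)*1000))
```

```text
23.33 cmd 0.018 0.086 act [-0.1015  0.131 ] 0.0861 push 1.3 fz -4.0 ty [-0.05  0.61 -0.05]
23.76 cmd 0.018 0.086 act [-0.1014  0.131 ] 0.0864 push -1.1 fz -0.6 ty [0.02 0.04 0.01]
24.6667 [-0.53224102  0.18537877 -0.23599883]
scene rim 99 [0.62184502 0.10816949] 0.05780704830753662 hob [0.0169722  0.13188197]
 tip 159 [0.0668 0.0673 0.0674 0.0678 0.068  0.0683] [0.1020363 0.1583918]
 block [0.13240398 0.20195618] [0.09577425 0.16469062]
 handle 109 ((494.2330017089844, 92.15423583984375), (107.37945556640625, 16.738277435302734), 6.705569267272949)
side rim 116 [0.62062718 0.10420348] 0.05792179064137809 hob [0.01525369 0.12810584]
 tip 103 [0.0591 0.0622 0.0643 0.0647 0.0651 0.0652] [0.10599049 0.15877635]
 block [0.13334644 0.2007098 ] [0.08883325 0.16072462]
 handle 167 ((494.80633544921875, 86.54175567626953), (119.29684448242188, 22.1798038482666), 5.3270392417907715)
scene pan [0.019  0.1323] 0.0578 134 handle end [-0.1651 -0.1612 -0.161 ] lat 0.1309
   dark tip/rod 11 [0.0804 0.0823 0.1127] all [0.1124 0.1467]
side pan [0.0178 0.1276] 0.0584 109 handle end [-0.1723 -0.1705 -0.1703] lat 0.1257
   dark tip/rod 7 [0.1195 0.1217 0.1228] all [0.1143 0.1462]
wrist handle hob frame 2717 ((-115.23584747314453, 130.6588592529297), (110.47034454345703, 16.597339630126953), 0.6419548392295837)
```

View pics/c5.png

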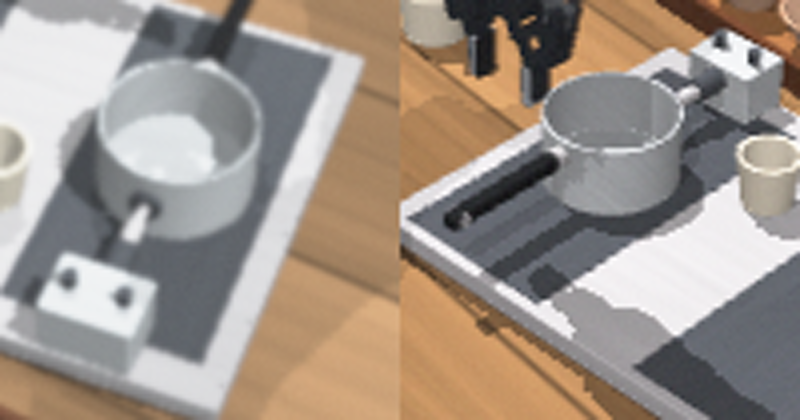

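Released. The tip rests on the wall (left half, (145,207)) and has moved about 9 zoomed pixels back since the previous view. The handle is within about 1° of straight to the front. I'll hand it in.

Run:
```python
from rig import *
finish_job(); print(sense()["time_s"])
```

```text
the job is handed in; nothing more can be done
the job is handed in; nothing more can be done
```

The pan is on the feeler's zone with its wall on the sprung tip, and the job was handed in at about 25 s. I pinched it by the handle, slid it past the front of the cup and pushed it back in small steps, then let go and raised the gripper clear.

**Last checks, after letting go:**
- **Contact:** the pan stayed put, with its wall about 6 mm (±2.5 mm) past where the untouched tip face was. That is roughly 2.5 N of spring load and well short of the 16 mm end stop. The tip was seen to move back with the pan.
- **Handle:** it points to the front within about 0.6–2°, depending on the view.
- **Cup and other items:** I did not measure these again. The cup looks undisturbed in the last pictures.

**What went less well:**
- **Jam during the push:** the arm pressed the handle down with up to about 27 N, and the pan moved in short jerks. I relaxed the push and then kept the vertical force small.
- **Upward pull:** while correcting this there were brief upward pulls of up to 5 N on the handle. The gripper height changed by under 2 mm. I saw no tipping, but I cannot rule out a slight unloading of the pan.
- **View disagreement:** the scene and side cameras differ by about 4 mm sideways, so I judged pan against tip within each view. One rim fit mid-task was wrong because of a bad mask and was redone.

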